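# Fit the pusher and hold the food processor on its momentary setting

## Task

Ready the food processor and give the nuts in it a burst: take the slim feed-tube pusher out of the accessory caddy and push it fully home down its feed tube, upright with its cap down on the tube's rim, and let go of it. Only then turn the dial clockwise past its first two clicks to the third, momentary setting, which springs back if let go: keep the fingers on the dial and finish while still holding it there. Leave the caddy's other accessories and the things around standing where they are.

Things in the scene. Friction and masses are not known exactly. Their poses are not given: they have to be found in the camera images.
- pusher_cap (a point): Centre of the slim white pusher's cap; z up along it. Rigid, about 45 g: an upright cylindrical cap 34 mm across and 40 mm tall (this point half-way up) over a straight round shaft 16 mm across, 72 mm long, foot bevelled, 92 mm below this point. It starts upright in one of the caddy's three alike sockets (bore about 21 mm), cap resting on the rim; it lifts straight out.
- pusher_seat (a point): Centre of the underside of the pusher's cap (the shoulder that comes to rest on the feed tube's rim), 20 mm below pusher_cap; z points up along the pusher.
- feed_mouth (a point): Centre of the open top of the processor's feed tube, at rim height, 226 mm above the table; z up. The upright round grey tube is 35 mm across at the rim; its mouth narrows from about 26 mm to a bore of about 21 mm within 8 mm, and the bore goes 80 mm down. It rises 46 mm above the grey lid (150 mm across, top 180 mm above the table).
- processor: Compact food processor, fixed: white base 285 (x) by 170 (y) mm, front deck 68 mm above the table, clear bowl on its rear half under the grey lid, bowl handle on the +y flank. Origin: centre of its underside; x points from front (dial) to rear (bowl), z up. Bowl and lid are centred 60 mm to +x, the feed tube 92 mm to +x, the dial 95 mm to -x, all at y = 0.
- dial_grip (a point): On the dial's vertical axis, at the height to grip its bar, 100 mm above the table. The black dial on the front deck is a disc 54 mm across (top 82 mm above the table) with an upright bar 44 mm long, 11 mm thick, from 82 to 108 mm above the table, centred on the axis. x of this point points along the bar to its pointer end and turns with the dial; z up.
- dial_turn (a joint): Dial turn in rad, growing clockwise from above: 0 off (start; pointer end 0.6 rad anticlockwise of the machine's +x), 0.4 first click, 0.77 second, 1.2 third, momentary; stop at 1.3. Stays on the first two clicks; passing each takes about 0.1 N m. Beyond the second a spring resists (0.1 to 0.16 N m up to 1.2, 0.27 at the stop) and returns it to the second if let go.
- dial: The dial itself (see dial_grip); origin on its axis, 70 mm above the table.
- caddy: Accessory caddy, fixed: grey tray 245 mm (x) by 85 mm (y) with three alike upright grey sockets in a row along x, 78 mm apart, the middle one at the centre; rims 29 mm across, 82 mm above the table. Origin: centre of its underside. Which accessory stands in which socket varies.
- pusher: The pusher as a whole; origin at the centre of its cap's underside.
- stem: Bystander in a caddy socket: white drive stem, thin collar 33 mm across with a tapered finned hub 34 mm tall above the rim. Origin at rim height.
- brush: Bystander in a caddy socket: white cleaning brush, thin collar 33 mm across with a bristle barrel 25 mm across up to 38 mm above the rim. Origin at rim height.
- spice_jar: Bystander: glass jar, 42 mm across, 85 mm tall; origin at its underside.
- food_can: Bystander: food can, 74 mm across, 110 mm tall; origin at its underside.
- measuring_cup: Bystander: steel mug-shaped measuring cup, 84 mm across, 75 mm tall; origin at its underside.
- foil_box: Bystander: long carton, 310 x 52 x 52 mm lying along its x; origin at the centre of its underside.
- sweet_jar: Bystander: amber jar, 90 mm across, 130 mm tall; origin at its underside.
- bowl: Bystander: white bowl, 130 mm across, 60 mm tall; origin at its underside.
There are look-alikes about, which are no part of the job. What is shaped like the pusher but orange, red or yellow is not meant.

How it is judged (in metres and radians):
On the way, in this order (a step that is already met when the one before it is completed fails the run):
1. the pusher is fully home and upright in the feed tube and the fingers have let go of it (z of pusher_seat in the frame of feed_mouth between -0.006 and 0.004 m and horizontal distance between pusher_seat and feed_mouth below 0.006 m and angle between pusher_seat's own z axis and vertical below 0.12 rad and contact force between the fingers and pusher below 0.3 N), for 0.3 s.
2. the fingers hold the dial at the third setting (value of joint dial_turn above 1.1 rad and contact force between the fingers and dial above 0.5 N and z of pusher_seat in the frame of feed_mouth between -0.006 and 0.004 m and horizontal distance between pusher_seat and feed_mouth below 0.006 m and angle between pusher_seat's own z axis and vertical below 0.12 rad), for 0.5 s.
At the end, for the whole second after the job is handed in: Dial held still at its third setting (above 1.1 rad), fingers touching it (over 0.5 N); pusher untouched and home in the feed tube: cap underside within 4 mm of rim height, 6 mm of its axis, tilt under 0.12 rad; bystanders upright within 40 mm of their start (all of step 2 and contact force between the fingers and pusher below 0.3 N and velocity of joint dial_turn between -0.3 and 0.3 rad/s and distance of each of stem, brush, spice_jar, food_can, measuring_cup, foil_box, sweet_jar, bowl from where it was at the start of the episode below 0.04 m and angle between each of stem, brush, spice_jar, food_can, measuring_cup, foil_box, sweet_jar, bowl's own z axis and vertical below 0.4 rad); the arm keeps its last pose, push and grip.
It fails at once if the dial is turned more than 0.3 rad while the pusher is not home in the feed tube (value of joint dial_turn above 0.3 rad and not (z of pusher_seat in the frame of feed_mouth between -0.006 and 0.004 m and horizontal distance between pusher_seat and feed_mouth below 0.006 m and angle between pusher_seat's own z axis and vertical below 0.12 rad)).
It fails at once if a bystander is pushed more than 40 mm or knocked over (distance of any of stem, brush, spice_jar, food_can, measuring_cup, foil_box, sweet_jar, bowl from where it was at the start of the episode above 0.04 m or angle between any of stem, brush, spice_jar, food_can, measuring_cup, foil_box, sweet_jar, bowl's own z axis and vertical above 0.5 rad).
It also fails if it takes over 58 s, if anything falls off the work surface, if the arm or the gripper's body presses on something with over 40 N, if the wrist force passes 120 N, or if a joint passes its speed limit or range.

## Robot

A 7-joint arm with a two-finger parallel gripper is mounted at the origin on the work surface. World frame = base frame: x ahead of the robot, y to its left, z up, the work surface at z = 0. Lengths are in mm, angles in rad, forces in N, time in s.
With the tool pointing down it reaches from about 400 to 875 mm from the base axis. Payload 19.3 kg.
Tool frame: the origin (TCP) lies at the very end of the fingers, on their centre line; the grasp point (between the pads) lies 19 mm behind it (grip_point_offset is the z of the grasp point in the tool frame, in mm); z points along the fingers, y is the line along which they close (so a half turn about z gives the same grasp; the last joint's range is limited). The gripper opens to 85 mm and grips with 20 to 120 N. Pads are 22 mm wide; open, the fingers measure 114 mm over their backs; the gripper's body (76 mm by 85 mm) begins 54 mm behind the grasp point. The pads swing forward as they close: fully open they stand 13 mm farther back than shut.
Start: joints at [-1.276, 0.521, -0.036, 1.599, 0.021, 1.021, -0.113], TCP at [222.994, 583.856, 231.291] pointing down, gripper open.
Joint ranges: [-2.91, 2.91], [-0.3, 2.13], [-1.5, 1.42], [0.17, 2.43], [-1.26, 4.41], [0.16, 1.93], [-2.52, 2.52]. Speed limits (rad/s): [1.89, 1.89, 2.39, 2.39, 3.01, 3.01, 3.01].

## Interface

Orientations are given as a 3x3 rotation matrix whose columns are the frame's x, y, z axes.
In Python, from workcell import movep, movel, goto_joints, open_gripper, clamp, wait, inverse_kinematics, read_state, camera, PlanningError, finish_job, grip_point_offset gives the robot as it stands. Calls block until the motion is done:
- movep(position, orientation): joint-space move of the TCP to a pose.
- movel(position, frame=None, max_speed=150, guard=None): straight line of the TCP; frame=None keeps the orientation; max_speed is the mean speed in mm/s. With guard (N) it stops when the force on the tool has changed by that much, and returns True; else False.
- goto_joints(angles): joint-space move.
- open_gripper() and clamp(): open the fingers fully, or close them until they stop; the grip force is fixed at half the most.
- wait(seconds).
- inverse_kinematics(position, orientation): joint angles nearest the present ones, or None.
- read_state(): the state.
- camera(name): name is "scene" or "top" or "wrist"; returns a dict with "image" (384x512x3 uint8, blue, green, red), "range_z" (384x512 float32, mm along the optical axis (not along the pixel's ray), 0 where there is no reading), "fx", "fy", "cx", "cy" (pixels), "cam_to_world" (4x4, takes a point from camera to world coordinates). Camera axes: x right, y up, looking along -z (the intrinsics and any distortion apply to the point x, -y, -z); pixel columns grow to the right and rows downward; lengths in mm; the calibration is good to about 2 mm. The wrist camera is an equidistant fisheye: a pixel r from the principal point sees the ray r / f radians off the axis. A picture is of the moment at which its call begins.
A pose or a line that the arm cannot do raises PlanningError and nothing moves.
- finish_job(): hands the job in; it is judged then, once.
The state is a dict: "time": time; "qpos": joint angles; "qvel": joint speeds; "joint_efforts": joint torques, N m; "eef_pos": TCP position; "tool_rot": TCP orientation; "ft_force": force on the tool from outside, world axes, zero at the start; "torque": the same for the moment, N m; "finger_gap": finger opening in mm; "gripper_force": force on a finger pad.
Only numpy, scipy, OpenCV 4.12 (cv2) and the standard library are available. Lean on these libraries where they do the work, as an engineer would, in place of code of your own. Each camera call takes 0.05 s, during which the arm holds its last target. There are 200 camera calls.

## Working session

There is one attempt and no reset: what is moved stays moved. The work goes in short steps, each a Python script; the robot and the scene stay as the last script left them, time stands still between calls to the robot, and variables do not carry over. Pictures are saved under pics/ and viewed, at most 10 in all, crops included, and the job is handed in when it is done.

```bash
mkdir -p pics; ls
python3 - <<'E'
from workcell import *
import cv2,numpy as np,pickle
d={}
for n in("scene","top"):
    c=camera(n);d[n]=c;cv2.imwrite(f"pics/{n}0.png",c["image"]);print(n,c["fx"],c["cx"],c["cy"],c["cam_to_world"].round(3).tolist())
pickle.dump(d,open("d0.pkl","wb"))
s=read_state();print(s["time"],s["tool_rot"],s["finger_gap"],grip_point_offset)
E
```

```text
pics
scene 472.17946677596825 254.01044288938954 193.2658822457663 [[0.46, -0.668, 0.585, 1286.268], [0.888, 0.345, -0.304, -426.178], [0.001, 0.659, 0.752, 1121.639], [0.0, 0.0, 0.0, 1.0]]
top 497.7158985655073 252.47478123365164 190.45422267491233 [[-0.026, 0.983, -0.179, 236.061], [-1.0, -0.029, -0.012, -34.95], [-0.017, 0.179, 0.984, 1671.396], [0.0, 0.0, 0.0, 1.0]]
0.1 [[-9.34205206e-01  3.56735980e-01 -2.71125252e-04]
 [ 3.56736076e-01  9.34204770e-01 -9.05778844e-04]
 [-6.98373991e-05 -9.42903470e-04 -9.99999553e-01]] 85.78824451506452 -18.700000000000003
```

View pics/scene0.png

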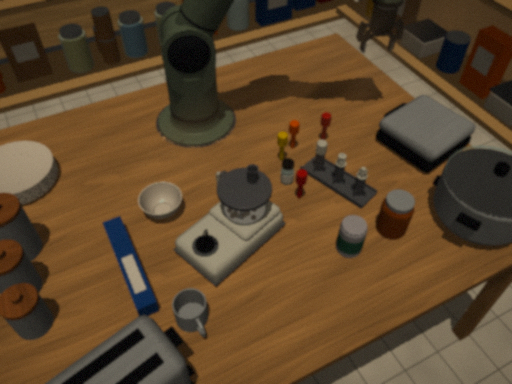

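View pics/top0.png

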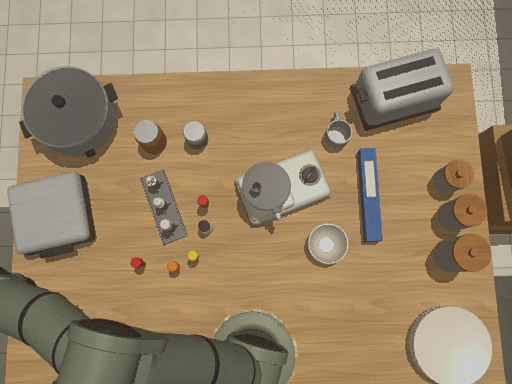

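Run:
```python
import cv2,numpy as np,pickle
d=pickle.load(open("d0.pkl","rb"))
t=d["top"]["image"];s=d["scene"]["image"]
f=lambda im,x,y,w,h,k:cv2.resize(im[y:y+h,x:x+w],None,fx=k,fy=k,interpolation=cv2.INTER_CUBIC)
a=np.hstack([f(t,130,160,100,75,4),f(t,230,140,100,75,4)])
b=np.hstack([f(s,280,120,100,75,4),f(s,170,160,120,90,10/3)])
cv2.imwrite("pics/crop0.png",cv2.convertScaleAbs(np.vstack([a,b]),alpha=1.4))
```

```text
(no output)
```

View pics/crop0.png

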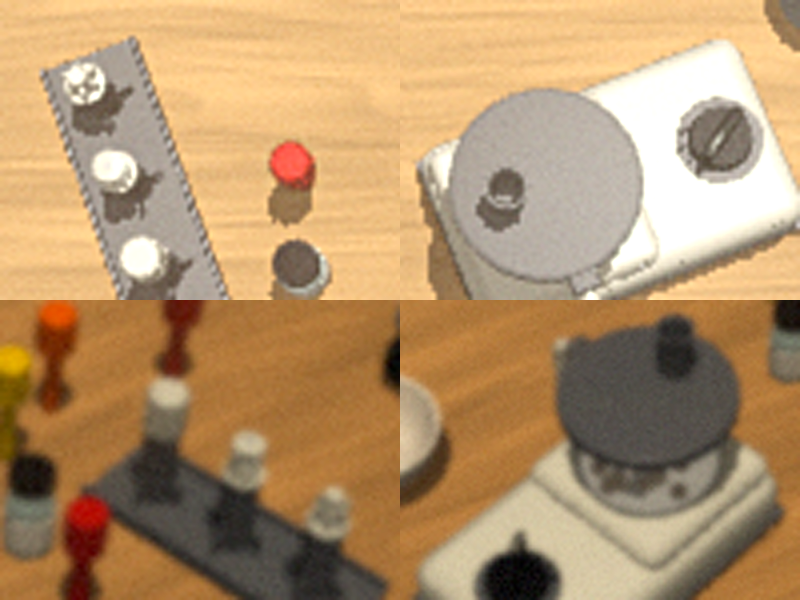

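```bash
cat > h.py <<'E'
import cv2,numpy as np
from workcell import *
def ray(c,u,v):
    u=np.atleast_1d(u).astype(float);v=np.atleast_1d(v).astype(float)
    d=np.stack([(u-c["cx"])/c["fx"],-(v-c["cy"])/c["fy"],-np.ones_like(u)],-1)
    T=np.array(c["cam_to_world"]);return T[:3,3],d@T[:3,:3].T
def wray(c,u,v):
    a=(np.atleast_1d(u)-c["cx"])/c["fx"];b=(np.atleast_1d(v)-c["cy"])/c["fy"];r=np.hypot(a,b)+1e-9
    s=np.sin(r)/r;d=np.stack([a*s,-b*s,-np.cos(r)],-1);T=np.array(c["cam_to_world"]);return T[:3,3],d@T[:3,:3].T
def plane(c,u,v,z,f=ray):
    o,d=f(c,u,v);return o+d*((z-o[2])/d[:,2])[:,None]
def cloud(c):
    v,u=np.mgrid[:384,:512];o,d=ray(c,u.ravel(),v.ravel())
    P=o+d*c["range_z"].ravel()[:,None];P[c["range_z"].ravel()==0]=np.nan
    return P.reshape(384,512,3)
E
python3 - <<'E'
from h import *
import pickle
d=pickle.load(open("d0.pkl","rb"))
for n,boxes in (("top",{"proc":(232,335,145,230),"cad":(140,190,165,245)}),("scene",{"proc":(170,290,160,285),"cad":(300,380,130,205)})):
    c=d[n];P=cloud(c)
    t=P[...,2]
    for k,(a,b,e,f) in boxes.items():
        Q=P[e:f,a:b].reshape(-1,3)
        for lo,hi in ([(10,62),(62,75),(90,112),(172,188),(215,240)] if k=="proc" else [(60,95),(95,112),(114,130)]):
            m=(Q[:,2]>lo)&(Q[:,2]<hi)
            if m.sum()>2: print(n,k,lo,hi,m.sum(),np.median(Q[m],0).round(1),((Q[m].min(0)+Q[m].max(0))/2).round(1),np.ptp(Q[m],axis=0).round(0))
c=d["top"];im=c["image"]
hsv=cv2.cvtColor(im,cv2.COLOR_BGR2HSV)
# pusher cap / others white blobs
m=((hsv[...,2]>185)&(hsv[...,1]<40)).astype(np.uint8);m[:, :140]=0;m[:,190:]=0;m[:165]=0;m[245:]=0
n,l,st,ce=cv2.connectedComponentsWithStats(m)
for i in range(1,n):
    if st[i,4]>15: print("white",st[i],ce[i].round(1),plane(c,*ce[i],122).round(1))
E
```

```text
top proc 10 62 678 [ 479.3 -163.5   50.9] [ 546.6 -122.9   36. ] [300. 351.  52.]
top proc 62 75 1482 [ 550.8 -178.2   68.8] [ 529.9 -116.    68.5] [261. 307.  13.]
top proc 90 112 170 [476.7 -73.9  93.2] [521.3 -96.7 101. ] [176. 247.  22.]
top proc 172 188 1747 [518.6 -62.7 181.5] [515.9 -59.2 180.2] [163. 147.  16.]
top proc 215 240 63 [515.8 -29.1 226. ] [512.7 -28.7 224.1] [31. 30. 17.]
top cad 60 95 105 [502.3 292.5  87.1] [492.6 288.2  77.7] [178.  83.  34.]
top cad 95 112 49 [554.  304.8 104.9] [490.5 285.9 103.5] [175.  82.  17.]
top cad 114 130 143 [428.2 269.7 120.6] [488.2 282.7 121.7] [169.  75.  15.]
scene proc 10 62 1698 [ 599.8 -186.6   42.1] [423.1 -68.2  36.1] [489. 420.  52.]
scene proc 62 75 2176 [ 580.3 -172.4   68. ] [487.5 -64.1  68.5] [346. 409.  13.]
scene proc 90 112 360 [ 573.  -107.1   98. ] [507.  -43.1 100.9] [196. 354.  22.]
scene proc 172 188 1769 [530.5 -66.2 180.3] [515.9 -58.2 180. ] [163. 150.  16.]
scene proc 215 240 93 [507.4 -27.5 223.9] [510.4 -29.  222.6] [33. 31. 15.]
scene cad 60 95 298 [504.5 279.3  81.4] [495.  231.4  77.4] [175. 198.  34.]
scene cad 95 112 179 [503.  275.  104.7] [497.9 230.7 103.5] [165. 197.  17.]
scene cad 114 130 141 [433.3 267.6 118.6] [489.2 230.9 121.1] [168. 182.  14.]
white [154 198  10   7  45] [157.8 200.8] [[493.8 283.5 122. ]]
white [160 220   9   9  60] [164.4 223.7] [[420.5 262.1 122. ]]
```

Run:
```python
from h import *
import pickle
from scipy.optimize import least_squares
d=pickle.load(open("d0.pkl","rb"))
for n,pz in (("top",None),("scene",None)):
    c=d[n];P=cloud(c).reshape(-1,3)
    def sel(cx,cy,r,lo,hi):
        m=(np.hypot(P[:,0]-cx,P[:,1]-cy)<r)&(P[:,2]>lo)&(P[:,2]<hi);return P[m]
    for k,a in dict(lid=(516,-59,90,174,187),tube=(511,-29,30,220,234),disc=(560,-205,40,78,87),bar=(560,-205,40,94,115),cap=(425,265,30,115,130),brush=(495,285,30,114,128),stem=(565,303,30,105,125)).items():
        Q=sel(*a)
        if len(Q)<4: print(n,k,len(Q));continue
        (x,y),r=cv2.minEnclosingCircle(Q[:,:2].astype(np.float32))
        print(n,k,len(Q),"mean",Q.mean(0).round(1),"mec",round(x,1),round(y,1),"r",round(r,1))
        if k=="bar":
            X=Q[:,:2]-Q[:,:2].mean(0);w,V=np.linalg.eigh(X.T@X);print("  bar dir",V[:,1].round(3),np.sqrt(w/len(Q)).round(1))
c=camera("wrist");print(c["fx"],c["cx"],c["cy"]);s=read_state()
T=np.array(c["cam_to_world"]);print("cam in tool",(s["tool_rot"].T@(T[:3,3]-s["eef_pos"])).round(1),(np.array(s["tool_rot"]).T@T[:3,:3]).round(2).tolist())
```

```text
top lid 1680 mean [519.4 -60.9 181.3] mec 516.7 -63.4 r 81.7
top tube 59 mean [512.7 -28.7 226.3] mec 511.7 -29.0 r 16.8
top disc 111 mean [ 573.  -205.2   82.9] mec 560.8 -204.4 r 38.5
top bar 47 mean [ 572.3 -202.7  107.6] mec 573.7 -202.2 r 22.4
  bar dir [-0.797  0.604] [ 4.6 12.7]
top cap 89 mean [419.5 260.9 122.5] mec 419.7 260.8 r 16.6
top brush 39 mean [493.8 287.8 118.2] mec 493.1 287.3 r 12.1
top stem 35 mean [565.3 313.3 112.6] mec 565.1 314.0 r 12.7
scene lid 1740 mean [527.3 -64.3 180.3] mec 515.5 -63.0 r 82.5
scene tube 68 mean [508.6 -27.5 225.1] mec 510.4 -28.6 r 16.8
scene disc 165 mean [ 577.6 -205.    82.5] mec 573.1 -205.8 r 27.3
scene bar 80 mean [ 576.5 -204.9  106.1] mec 573.6 -202.1 r 24.0
  bar dir [-0.803  0.595] [ 3.2 14. ]
scene cap 74 mean [422.2 260.4 120.9] mec 421.4 259.8 r 18.0
scene brush 41 mean [493.7 287.4 117.8] mec 491.9 287.3 r 13.8
scene stem 37 mean [567.9 312.7 111.7] mec 568.5 311.9 r 12.7
297.3186396354542 253.41587473661602 195.94347315523447
cam in tool [ 6.910e+01 -1.000e-01 -1.425e+02] [[-0.0, 0.96, 0.27], [1.0, 0.0, 0.0], [0.0, 0.27, -0.96]]
```

```bash
cat >> h.py <<'E'
def down(a):  # tool down, tool x at world angle a
    x=np.array([np.cos(a),np.sin(a),0]);z=np.array([0,0,-1.]);return np.stack([x,np.cross(z,x),z],-1)
E
python3 - <<'E'
from h import *
row=np.arctan2(52.5,146)
movep([420.5,260.5,215],down(row+np.pi))
print(read_state()["time"],read_state()["qpos"].round(2) if hasattr(read_state()["qpos"],'round') else read_state()["qpos"])
c=camera("wrist");cv2.imwrite("pics/w1.png",c["image"])
for nm,p,a in (("feed",[511.5,-29,340],row+np.pi),("feed2",[511.5,-29,340],np.pi),("dial0",[573.5,-202.3,85],np.radians(143.7)),("dial1",[573.5,-202.3,85],np.radians(143.7)-1.22),("dialb0",[573.5,-202.3,85],np.radians(-36.3)),("dialb1",[573.5,-202.3,85],np.radians(-36.3)-1.22)):
    q=inverse_kinematics(p,down(a));print(nm,None if q is None else np.round(q,2))
im=c["image"];hsv=cv2.cvtColor(im,cv2.COLOR_BGR2HSV)
# range-based cap top: pixels with z near 122
v,u=np.mgrid[:384,:512];o,dd=wray(c,u.ravel(),v.ravel())
T=np.array(c["cam_to_world"]);al=-(dd@T[:3,2]);P=o+dd*(c["range_z"].ravel()/al)[:,None]
m=(np.abs(P[:,2]-122)<4)&(np.hypot(P[:,0]-420,P[:,1]-260)<30)
print(m.sum(),P[m].mean(0),cv2.minEnclosingCircle(P[m][:,:2].astype(np.float32)))
E
```

```text
1.5667 [-0.59  0.34 -0.11  1.95  0.05  0.86  1.19]
feed [-0.07  0.23  0.01  1.75 -0.    1.16  1.86]
feed2 [-0.13  0.23  0.08  1.75 -0.02  1.16  1.53]
dial0 [ 0.11  0.69  0.2   1.77 -0.19  0.7   1.35]
dial1 [-0.05  0.73  0.44  1.77 -0.44  0.73  0.34]
dialb0 [-0.42  1.12  1.22  1.79 -1.18  1.16 -1.  ]
dialb1 [ 0.8   0.83 -0.87  1.73  0.76  0.96  2.49]
1160 [415.48326028 261.08191939 121.36098437] ((416.34710693359375, 261.3980407714844), 16.53812026977539)
```

View pics/w1.png

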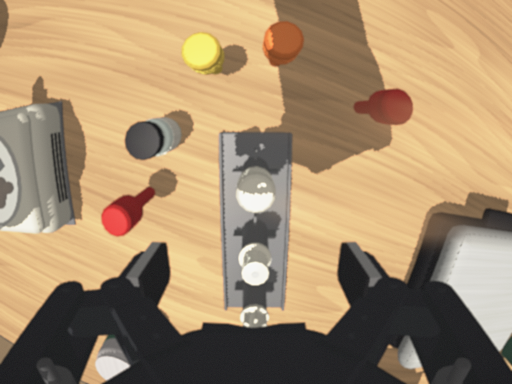

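```bash
cat >> h.py <<'E'
def wcloud(c):
    v,u=np.mgrid[:384,:512];o,dd=wray(c,u.ravel(),v.ravel());T=np.array(c["cam_to_world"])
    return o+dd*(c["range_z"].ravel()/-(dd@T[:3,2]))[:,None]
def circ(P,x,y,r,z,dz=4):
    m=(np.abs(P[:,2]-z)<dz)&(np.hypot(P[:,0]-x,P[:,1]-y)<r);Q=P[m]
    if len(Q)<5: return len(Q)
    (a,b),rr=cv2.minEnclosingCircle(Q[:,:2].astype(np.float32));return len(Q),Q.mean(0).round(1),(round(a,1),round(b,1)),round(rr,1)
E
python3 - <<'E'
from h import *
print(movel([418.5,261,88],guard=15))
clamp();s=read_state();print(s["time"],s["finger_gap"],s["gripper_force"],s["eef_pos"],s["ft_force"])
print(movel([418.5,261,210],max_speed=200));s=read_state();print(s["finger_gap"],s["ft_force"])
a=np.arctan2(52.5,146)+np.pi
movep([460,-29,345],down(np.pi)) if 0 else movep([470,-29,345],down(a))
wait(.2)
s=read_state();print(s["time"],s["eef_pos"],s["finger_gap"],s["gripper_force"])
c=camera("wrist");cv2.imwrite("pics/w2.png",c["image"]);P=wcloud(c)
e=s["eef_pos"]
for z in range(365,390,4): print("cap?",z,circ(P,e[0],e[1],30,z,2))
print("tube",circ(P,511.5,-29,30,226),"lid",circ(P,516,-60,90,180))
E
```

```text
False
3.15 32.247318283897634 58.5957300150767 [418.71334684 261.13049381  88.52017099] [-2.03318596 -1.56785933 10.02462613]
False
32.56195803687774 [-0.25258612  0.22455528 -0.86473248]
5.3417 [470.02313218 -28.10207244 344.54681268] 32.44294603909849 59.44182357285172
cap? 365 (431, array([458.4, -32.2, 365. ]), (464.2, -30.2), 29.2)
cap? 369 (476, array([458.9, -32. , 369. ]), (463.9, -30.4), 29.2)
cap? 373 (772, array([460.1, -32.4, 373.4]), (464.2, -30.1), 29.2)
cap? 377 (3724, array([466.5, -29.7, 377.5]), (463.6, -30.5), 29.1)
cap? 381 (627, array([467.2, -29.8, 381.5]), (466.8, -29.8), 23.8)
cap? 385 (304, array([465.7, -29.1, 384.6]), (460.6, -31.6), 27.6)
cap? 389 (303, array([461.2, -31.6, 389.1]), (459.2, -32.0), 27.6)
tube (149, array([503.6, -40.9, 225.5]), (505.2, -36.9), 15.0) lid (9354, array([502.3, -74.1, 179.8]), (512.7, -65.5), 79.7)
```

View pics/w2.png

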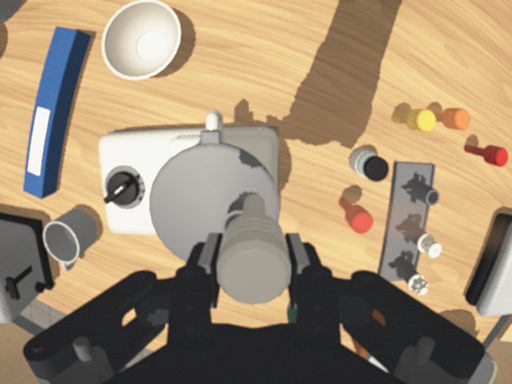

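Run:
```python
from h import *
a=np.arctan2(52.5,146)+np.pi
movep([455,60,345],down(a));wait(.2)
s=read_state();e=np.array(s["eef_pos"]);R=np.array(s["tool_rot"]);print(s["time"],e)
c=camera("wrist");cv2.imwrite("pics/w3.png",c["image"]);P=wcloud(c)
L=(P-e)@R   # tool frame
for zc in (-33,):
    m=(np.abs(L[:,2]-zc)<3)&(np.hypot(L[:,0]-3,L[:,1])<22)&(np.abs(L[:,1])<16.2)
    Q=L[m];print("cap pts",m.sum(),Q.mean(0).round(2),Q.min(0).round(1),Q.max(0).round(1))
    A=np.c_[Q[:,:2],np.ones(len(Q))];print("plane",np.linalg.lstsq(A,Q[:,2],rcond=None)[0].round(3))
    mm=m.reshape(384,512);print("mid strip x range",L[m&(np.abs(L[:,1])<4)][:,0].min(),L[m&(np.abs(L[:,1])<4)][:,0].max())
print("tube",circ(P,511.5,-29,30,226),"lid",circ(P,516,-60,90,180),"tube220",circ(P,511.5,-29,30,224,8))
m=(np.abs(P[:,2]-226)<4)&(np.hypot(P[:,0]-511,P[:,1]+29)<30)
im=c["image"]
cv2.imwrite("pics/w3.png",cv2.resize(im[130:330,150:450],None,fx=2.5,fy=2.5))
ids=np.where(m)[0];print("px",(ids%512).min(),(ids%512).max(),(ids//512).min(),(ids//512).max())
```

```text
6.0417 [455.15356363  59.17703055 344.94502669]
cap pts 3718 [ 3.800e+00  2.000e-02 -3.297e+01] [-13.8 -16.2 -35.9] [ 18.8  16.2 -30. ]
plane [ 3.8000e-02 -1.0000e-03 -3.3114e+01]
mid strip x range -13.82329747631402 18.7846683859311
tube (429, array([509.3, -29.6, 225.3]), (508.2, -29.5), 17.3) lid (10429, array([511.7, -58.4, 179.8]), (513.8, -63.5), 81.3) tube220 (561, array([509.8, -30. , 223.9]), (508.2, -29.5), 17.3)
px 134 166 195 226
```

View pics/w3.png

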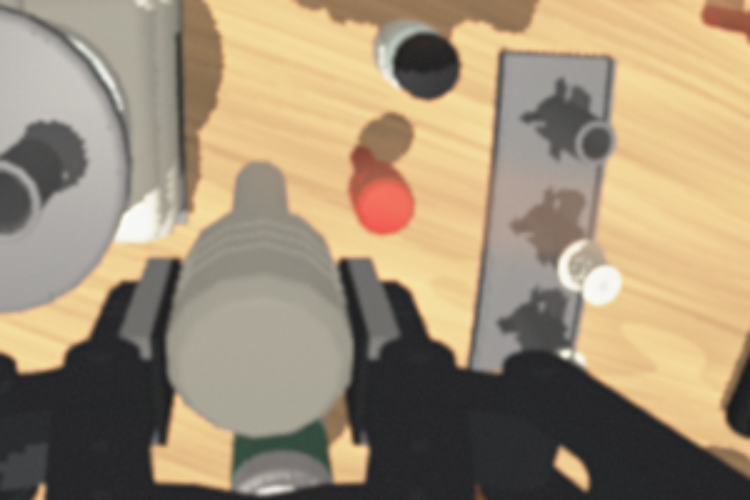

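Run:
```python
from h import *
a=np.arctan2(52.5,146)+np.pi;R=down(a)
movep([510,-29.2,330],R);wait(.2)
f0=read_state()["ft_force"]
for z,v in((250,80),(215+20,60)):
    g=movel([510,-29.2,z],max_speed=v,guard=8);s=read_state();print(g,s["time"],np.round(s["eef_pos"],1),np.round(np.array(s["ft_force"])-f0,1),np.round(s["torque"],2))
    if g: break
```

```text
False 7.9417 [510.2 -29.2 250.4] [ 0.2 -1.8 -0.6] [ 0.02 -0.05 -0.03]
False 8.3417 [509.8 -29.2 234.6] [ 1.1 -0.7 -0.7] [ 0.01 -0.02  0.03]
```

Run:
```python
from h import *
g=movel([510,-29.2,229],max_speed=30,guard=8);s=read_state();print(g,s["time"],np.round(s["eef_pos"],1),np.round(s["ft_force"],1))
open_gripper();wait(.2)
movel([510,-29.2,330],max_speed=200);s=read_state();print(s["time"],s["finger_gap"])
c=camera("wrist");P=wcloud(c);cv2.imwrite("pics/w4.png",c["image"])
for z in (262,266,270,274): print(z,circ(P,510,-29,26,z,2))
for n in("top","scene"):
    c=camera(n);P=cloud(c).reshape(-1,3);print(n,circ(P,511,-29,26,266,6),circ(P,511,-29,26,248,10))
    cv2.imwrite(f"pics/{n}4.png",c["image"])
```

```text
True 8.55 [510.4 -29.  232.4] [-0.5  1.   5.1]
9.9583 85.5063392499113
262 (251, array([503.4, -32. , 262.6]), (508.8, -30.1), 17.0)
266 (1262, array([508.1, -30.4, 265.7]), (508.6, -30.4), 15.9)
270 0
274 0
top 0 0
scene (101, array([513.7, -30.6, 265.4]), (511.6, -28.6), 17.3) (77, array([520.9, -35.2, 247.3]), (513.8, -29.7), 17.7)
```

View pics/w4.png

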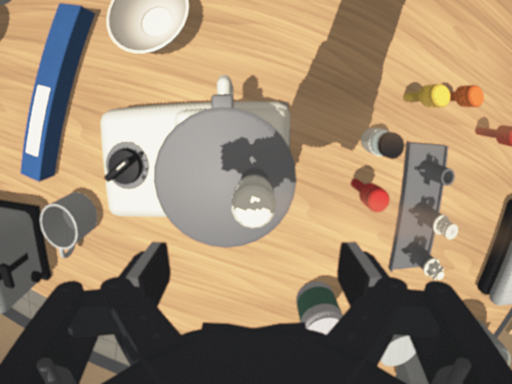

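Run:
```python
from h import *
a=np.radians(143.7)
movep([573.5,-204,290],down(a));movel([573.5,-204,215],max_speed=150);wait(.1)
c=camera("wrist");P=wcloud(c);cv2.imwrite("pics/w5.png",c["image"]);print(read_state()["time"],np.round(read_state()["eef_pos"],1))
print("disc",circ(P,573.5,-204,32,82,4));print("bar",circ(P,573.5,-204,30,107,5))
m=(np.abs(P[:,2]-107)<5)&(np.hypot(P[:,0]-573.5,P[:,1]+204)<30);Q=P[m][:,:2]
(rc,sz,an)=cv2.minAreaRect(Q.astype(np.float32));print(rc,sz,an)
X=Q-Q.mean(0);w,V=np.linalg.eigh(X.T@X);v=V[:,1];v=v*np.sign(-v[0]);print("bar angle",np.degrees(np.arctan2(v[1],v[0])))
cv2.imwrite("pics/w5.png",cv2.resize(c["image"][100:330,130:380],None,fx=2.4,fy=2.4))
```

```text
11.6917 [ 574.  -204.   216.2]
disc (1518, array([ 570.5, -203.9,   81.8]), (571.8, -205.1), 25.6)
bar (619, array([ 570.5, -203.9,  107.4]), (571.4, -203.4), 23.3)
(570.8179931640625, -204.2723388671875) (10.798049926757812, 46.56235885620117) 53.874061584472656
bar angle 144.17118477754298
```

View pics/w5.png

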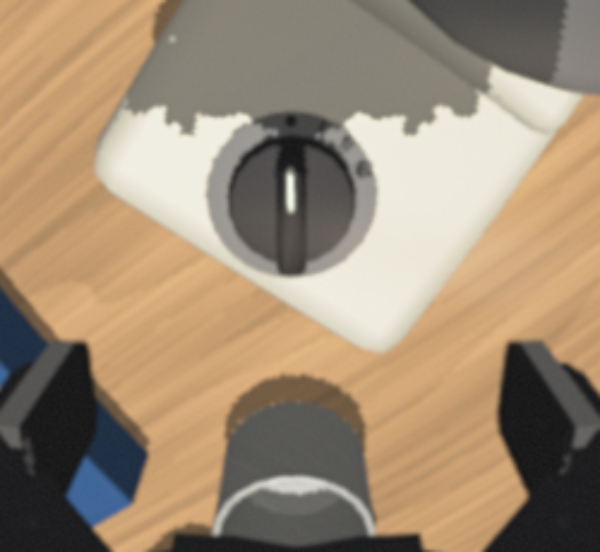

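Run:
```python
from h import *
a=np.radians(144)
movep([573,-204,215],down(a))
g=movel([573,-204,86],max_speed=120,guard=10);s=read_state();print(g,s["time"],np.round(s["eef_pos"],1))
if not g:
    clamp();wait(.2);s=read_state();print(s["time"],s["finger_gap"],s["gripper_force"],np.round(s["ft_force"],1),np.round(s["torque"],2))
    q0=np.array(s["qpos"]);
    print(np.round(q0,2))
    for t in (.45,.85,1.22):
        q=q0.copy();q[6]-=t;goto_joints(q);wait(.2);s=read_state()
        x=np.array(s["tool_rot"])[:,0];print(t,s["time"],"turned",round(a-np.arctan2(x[1],x[0]),3),s["finger_gap"],np.round(s["eef_pos"],1),np.round(s["ft_force"],1),np.round(s["torque"],2),round(s["gripper_force"],1))
```

```text
False 13.1667 [ 573.4 -204.2   86.7]
14.0417 9.565229448216295 60.460413694381714 [-6.6 -3.4  7.3] [-0.74  1.17  0.04]
[ 0.11  0.69  0.19  1.76 -0.19  0.71  1.35]
0.45 14.7667 turned 0.449 9.6254944129848 [ 572.1 -205.2   86.3] [-2.4 -2.8  2.8] [-0.58  0.64  0.11] 59.7
0.85 15.45 turned 0.85 9.925582465125673 [ 572.  -205.4   86.4] [-3.5 -3.   4.4] [-0.76  0.89  0.1 ] 59.9
1.22 16.1083 turned 1.22 9.630108158961082 [ 571.8 -205.5   86.4] [-5.7 -3.2  5.3] [-0.85  1.12  0.11] 60.0
```

Run:
```python
from h import *
q=np.array(read_state()["qpos"]);q[6]-=.025;goto_joints(q);wait(.6);s=read_state();x=np.array(s["tool_rot"])[:,0]
print(s["time"],round(np.radians(144)-np.arctan2(x[1],x[0]),3),np.round(s["torque"],3),np.round(s["ft_force"],1),s["finger_gap"],s["gripper_force"])
c=camera("scene");P=cloud(c).reshape(-1,3);print(circ(P,511,-29,24,266,4))
w=camera("wrist")["image"]
f=lambda im,k:cv2.resize(im,None,fx=k,fy=k,interpolation=cv2.INTER_CUBIC)
A=f(c["image"][130:280,160:310],400/150);B=f(w[140:340,150:350],2)
cv2.imwrite("pics/fin.png",cv2.convertScaleAbs(np.hstack([A,B]),alpha=1.3))
```

```text
16.9583 1.245 [-0.435  0.805  0.243] [-4.8 -1.4  3.7] 9.684742299934884 59.87253427505493
(91, array([513.4, -29.9, 266. ]), (512.1, -28.7), 17.2)
```

View pics/fin.png

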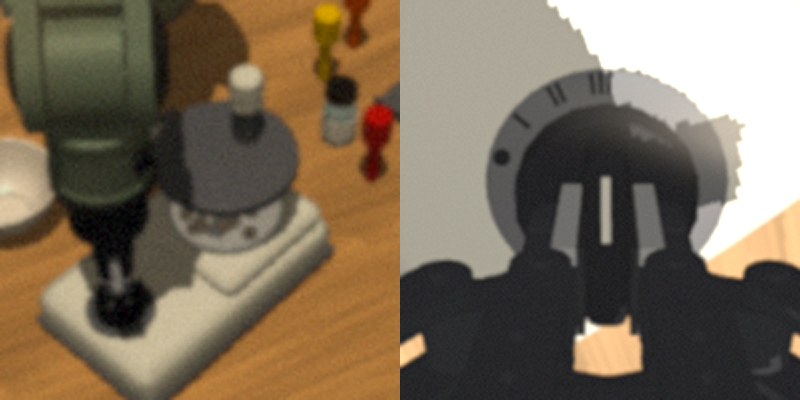

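The left view shows the pusher cap seated on the feed tube at about (247,90). The right view shows the dial pointer at about (605,210), in line with the third mark (III), with the pads gripping the bar. The z torque has risen to 0.24 N m, which fits the dial sitting past 1.2 against the spring.

```bash
python3 -c "
from workcell import *
print(finish_job())"
```

```text
the job is handed in; nothing more can be done
None
```

The job is handed in: the pusher is fully home in the feed tube and released, and the gripper is holding the dial at its third setting (about 1.24 rad, judged from the wrist angle); I haven't seen the verdict.

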